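Find the rocking battery-case lid and press it home

TASK

One of the four identical grey lids on the battery case is not pushed in: lightly press an end of each lid in turn with a fingertip until you have made the one that rocks tip under your finger. Then press that lid firmly on its middle until it is fully home and level. Do not press hard on the sound lids, do not pull the loose lid up, and leave the lantern, bowl, torch and cup where they are.

Things in the scene. Friction and masses are not known exactly. Their poses are not given: they have to be found in the camera images.
- case: Black plastic battery case, 108 mm (its x) by 276 (its y) by 50 high, fixed on the green trunk lid; origin at the centre of its underside, z up. Four wells along its y, 64 mm apart, each with one of four identical grey lids: 76 mm along the case's x, 44 along its y, 12 thick, a black spot in the middle of the top. Lid heights vary by 3 mm at random and do not show the loose one.
- well_1 (a point): Point of the case at the middle of the lid in well 1 (well 1 at the case's -y end, well 4 at +y); 58 mm above the trunk lid. The top of an untouched lid here lies 0 to 3 mm above this point.
- well_2 (a point): Point of the case at the middle of the lid in well 2 (well 1 at the case's -y end, well 4 at +y); 58 mm above the trunk lid. The top of an untouched lid here lies 0 to 3 mm above this point.
- well_3 (a point): Point of the case at the middle of the lid in well 3 (well 1 at the case's -y end, well 4 at +y); 58 mm above the trunk lid. The top of an untouched lid here lies 0 to 3 mm above this point.
- well_4 (a point): Point of the case at the middle of the lid in well 4 (well 1 at the case's -y end, well 4 at +y); 58 mm above the trunk lid. The top of an untouched lid here lies 0 to 3 mm above this point.
- rock (a joint): Tilt of the one loose lid, wherever it sits, rad, about the case's y axis at the middle of its top: 0 level, positive when its +x end is down, at most 0.17 either way. About 1 N on an end (28 mm from the middle, along the case's x) tips that end 5 mm down onto a ledge 34 mm out; released, it springs back level. The deeper it is seated the less it tilts; home, it is level.
- seat (a joint): How far the loose lid has been pushed down, m: 0 at the start, 0.006 fully home (hard stop), where it stays. Stiff press fit: it yields at 14 N on the middle, more if pressed off the middle (about 18 N at 8 mm off along its length); light presses on an end only rock it. Negative means pulled up.
- sound_1 (a joint): How far sound lid no. 1 of the three (it may be in any well) is pressed into its rubber gasket, m: 0 untouched. It goes straight down without tilting wherever it is pressed, by 1 mm for each 2.5 N, and springs back; 0.005 (about 12.5 N) is too hard.
- sound_2 (a joint): How far sound lid no. 2 of the three (it may be in any well) is pressed into its rubber gasket, m: 0 untouched. It goes straight down without tilting wherever it is pressed, by 1 mm for each 2.5 N, and springs back; 0.005 (about 12.5 N) is too hard.
- sound_3 (a joint): How far sound lid no. 3 of the three (it may be in any well) is pressed into its rubber gasket, m: 0 untouched. It goes straight down without tilting wherever it is pressed, by 1 mm for each 2.5 N, and springs back; 0.005 (about 12.5 N) is too hard.
- lantern: White plastic camping lantern, 96 mm across, 168 mm tall with its bail, standing 270 to 320 mm from the case's centre towards the case's +y; origin at the centre of its underside. Leave alone.
- bowl: Stainless steel bowl, 130 mm across, 55 mm high, 270 to 330 mm from the case's centre towards the case's -y; origin at the centre of its underside. Leave alone.
- torch: Yellow plastic torch lying on the trunk lid, 140 mm long along its y, 44 mm square head, 44 mm high, 120 to 150 mm beyond the case's centre (its +x); origin at the underside, mid-length. Leave alone.
- cup: Upturned white ceramic cup, 80 mm across, 80 mm high, 120 to 160 mm beyond the case's centre (its +x); origin at the centre of its lower face. Leave alone.

How it is judged:
On the way, in this order (a step that is already met when the one before it is completed fails the run):
1. the loose lid is tipped by a press on one of its ends, not yet seated ((value of joint rock above 0.09 rad or value of joint rock below -0.09 rad) and contact force between the fingers and rock above 0.1 N), for 0.1 s.
2. the loose lid is pressed fully home and level (value of joint seat above 0.0048 m and value of joint rock between -0.035 and 0.035 rad), for 0.2 s.
At the end, for the whole second after the job is handed in: The loose lid is pushed down at least 4.8 of its 6 mm and level within 0.035 rad, the three sound lids are back up within 1 mm, and the lantern, bowl, torch and cup stand within 20 mm of their starting places, not tipped more than 0.2 rad (all of step 2 and value of joint each of sound_1, sound_2, sound_3 below 0.001 m and distance of each of lantern, bowl, torch, cup from where it was at the start of the episode below 0.02 m and angle between each of lantern, bowl, torch, cup's own z axis and vertical below 0.2 rad); the robot touches nothing.
It fails at once if a sound lid is pressed hard: 5 mm or more into its gasket (about 12.5 N) (value of joint any of sound_1, sound_2, sound_3 above 0.005 m).
It fails at once if the loose lid is pulled up by more than 3 mm (value of joint seat below -0.003 m).
It fails at once if a bystander is moved by 20 mm or more, or tipped (not (distance of each of lantern, bowl, torch, cup from where it was at the start of the episode below 0.02 m and angle between each of lantern, bowl, torch, cup's own z axis and vertical below 0.2 rad)).
It also fails if it takes over 51 s, if anything falls off the work surface, if the arm or the gripper's body presses on something with over 40 N, if the wrist force passes 120 N, or if a joint passes its speed limit or range.

ROBOT

A 6-joint arm with a two-finger parallel gripper is mounted at the origin on the work surface. World frame = base frame: x ahead of the robot, y to its left, z up, the work surface at z = 0. Lengths are in m, angles in rad, forces in N, time in s.
With the tool pointing down it reaches from about 0.35 to 0.95 m from the base axis. Payload 17.4 kg.
Tool frame: the origin (TCP) lies on the centre line of the jaws, within the pads' length; the fingertips stand 19 mm ahead of it and the grasp point (between the pads) is the TCP; z points along the fingers, x is the direction in which the jaws open and shut, and the axes are right-handed (so a half turn about z gives the same grasp; the last joint's range is limited). The gripper opens to 93 mm and grips with 3 to 60 N. Pads are 15 mm wide; open, the fingers measure 128 mm over their backs; the gripper's body (75 mm by 188 mm) begins 65 mm behind the grasp point.
Start: joints at [1.072, 0.116, 1.442, -0, 1.584, -0.038], TCP at [0.3, 0.605, 0.238] pointing down, gripper open.
Joint ranges: [-2.83, 2.83], [-0.83, 2.19], [0.07, 2.5], [-1.14, 4.28], [0.01, 3], [-2.97, 2.97]. Speed limits (rad/s): [1.89, 1.89, 2.22, 3.14, 3.14, 3.14].

INTERFACE

Orientations are given as a unit quaternion [x, y, z, w].
In Python, from station import get_obs, grab_frame, camera_params, job_done gives the robot as it stands.
- The arm moves only by the shell command python3 -m handwheel 'ROWS' [FORCE]. ROWS is JSON, a list of rows, each an object of numbers: "dx", "dy", "dz": the shift along the tool's x, y, z in cm; "rx", "ry", "rz": the turn, a rotation vector about the tool's x, y, z in degrees; "hand": the finger opening in cm, from 0 to 9.3. A call has 1 to 5 rows; each row is the pose to reach, as a shift and turn from the pose commanded when the call began, along the tool's axes at that moment; what a row does not reach only later rows make up. A row lasts 1/12 s, in which the tool goes at most 41.7 mm and 7.16 degrees, less where a joint would pass 70% of its speed; a pose out of reach is approached as far as the arm can. A call with a gripper value outside its range is refused whole. The fingers move at their own pace and stop on an object; FORCE is the grip in N (left out, the last holds). Time passes only in rows, so rows that repeat a pose let the fingers close. It gives the time, the measured TCP pose, the force and the opening at its end, in the units of the state.
- get_obs(): the state, without advancing time (a new reading comes with each control period).
- grab_frame(name): name is "scene" or "top" or "wrist"; returns the picture (384x512x3 uint8, red, green, blue); there is no depth.
- camera_params(name): a dict with "camera_matrix" (3x3 intrinsics, pixels), "eye" and "orientation" of the camera in the world. Camera axes: x right, y down, z forward; pixel columns grow to the right and rows downward; lengths in m; the calibration is good to about 2 mm. A picture is of the moment at which its call begins: read the wrist's pose just before it. camera_params takes no time and is no camera call; for the wrist camera it gives the pose at the moment of the call.
- job_done(): hands the job in, once; it reports no verdict.
The state is a dict: "time": time; "joints": joint angles; "dq": joint speeds; "effort": joint torques, N m; "position": TCP position; "orientation": TCP orientation; "force": force on the tool from outside, world axes, zero at the start; "ft_torque": the same for the moment, N m; "grip_width": finger opening in m.
Only numpy, scipy, OpenCV 4.12 (cv2) and the standard library are available. Lean on these libraries where they do the work, as an engineer would, in place of code of your own. Each camera call takes 0.05 s, during which the arm holds its last target.

## Working session

There is one attempt and no reset: what is moved stays moved. The work goes in short steps, Python scripts to look and compute and a shell command to move; the robot and the scene stay as the last step left them, time stands still between calls to the robot, and variables do not carry over. Pictures are saved under pics/ and viewed, and the job is handed in when it is done.

```bash
mkdir -p pics; ls; python3 - <<'E'
from station import *
import cv2
o=get_obs();print({k:o[k] for k in('time','position','orientation','force','grip_width')})
for n in('scene','top'):
    cv2.imwrite(f'pics/{n}0.png',grab_frame(n)[...,::-1]);print(n,camera_params(n))
E
```

```text
pics
{'time': 0.0, 'position': array([0.30007827, 0.60442543, 0.23690251]), 'orientation': array([ 8.49902049e-01,  5.26940388e-01, -4.99383877e-04,  2.93011954e-04]), 'force': array([-0.15357425, -0.91106785, -0.0644779 ]), 'grip_width': 0.0930550674058402}
scene {'camera_matrix': array([[350.23404462,   0.        , 251.99039595],
       [  0.        , 350.23404462, 193.15281991],
       [  0.        ,   0.        ,   1.        ]]), 'eye': array([ 0.9872855 , -0.27104388,  0.92488573]), 'orientation': array([ 0.85662526,  0.44300248, -0.11872865, -0.23631647])}
top {'camera_matrix': array([[404.43293977,   0.        , 254.71131062],
       [  0.        , 404.43293977, 191.11688548],
       [  0.        ,   0.        ,   1.        ]]), 'eye': array([0.40001656, 0.04662091, 1.0710449 ]), 'orientation': array([-0.69675559,  0.71074327, -0.06562861,  0.07119368])}
```

View pics/scene0.png

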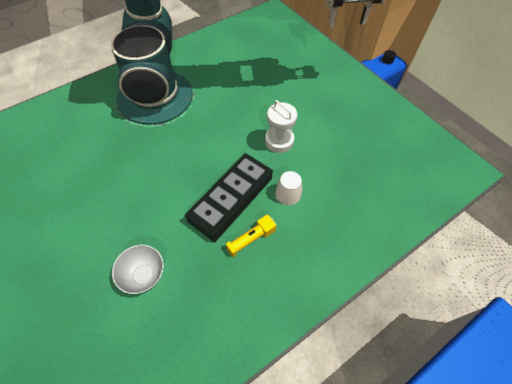

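View pics/top0.png

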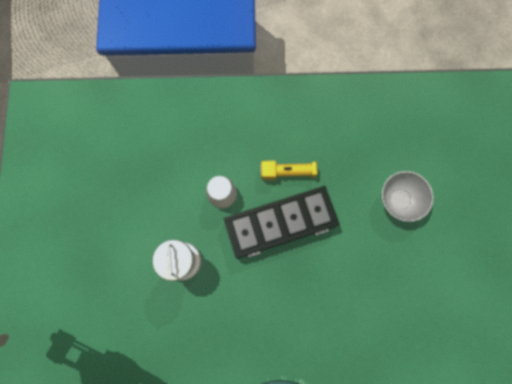

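The top view shows four lids with spots near (244,232), (269,224), (293,216) and (318,209). The lantern is on the left (+y, near well 4) and the bowl on the right. The cup and torch lie beyond the case.

```bash
cat > h.py <<'E'
import numpy as np,cv2
from scipy.spatial.transform import Rotation as R
def ray(c,u,v):
    K=c['camera_matrix'];d=R.from_quat(c['orientation']).apply(np.linalg.inv(K)@[u,v,1.]);return c['eye'],d
def onz(c,u,v,z):
    e,d=ray(c,u,v);return e+d*(z-e[2])/d[2]
def tri(a,b):
    A=[];y=[]
    M=np.zeros((3,3));s=np.zeros(3)
    for e,d in(a,b):
        d=d/np.linalg.norm(d);P=np.eye(3)-np.outer(d,d);M+=P;s+=P@e
    return np.linalg.solve(M,s)
def spots(im,box):
    x0,y0,x1,y1=box
    s=cv2.resize(im[y0:y1,x0:x1],None,fx=4,fy=4,interpolation=cv2.INTER_CUBIC)
    g=s.max(2)
    lid=((g>85)&(s.max(2).astype(int)-s.min(2)<35)).astype(np.uint8)
    out=[]
    cs,_=cv2.findContours(lid,cv2.RETR_EXTERNAL,cv2.CHAIN_APPROX_NONE)
    for c in cs:
        if cv2.contourArea(c)<1500: continue
        m=np.zeros_like(lid);cv2.drawContours(m,[c],-1,1,-1)
        mi=cv2.erode(m,np.ones((9,9)))
        w=np.where(mi>0,np.clip(85-g.astype(float),0,None),0)
        yy,xx=np.mgrid[:w.shape[0],:w.shape[1]]
        r=cv2.minAreaRect(c)
        f=lambda p:((p[0]+.5)/4-.5+x0,(p[1]+.5)/4-.5+y0)
        sp=f(((w*xx).sum()/w.sum(),(w*yy).sum()/w.sum())) if w.sum()>0 else None
        out.append((sp,f(r[0]),np.array(r[1])/4,[f(p) for p in cv2.boxPoints(r)]))
    return out
E
python3 - <<'E'
from station import *
from h import *
T,S=cv2.imread('pics/top0.png')[...,::-1],cv2.imread('pics/scene0.png')[...,::-1]
ct,cs=camera_params('top'),camera_params('scene')
t=sorted(spots(T,(220,180,345,262)),key=lambda a:-a[1][0]); s=sorted(spots(S,(180,148,275,245)),key=lambda a:a[1][0])
print(len(t),len(s))
P=[]
for a,b in zip(t,s):
    p=onz(ct,*a[0],.0595);q=onz(cs,*b[0],.0595);r=tri(ray(ct,*a[0]),ray(cs,*b[0]));P.append((p+q)/2)
    print(np.round(a[0],1),np.round(a[1],1),a[2].round(1),p.round(4),q.round(4),r.round(4))
P=np.array(P);d=P[3]-P[0];print(np.linalg.norm(np.diff(P,axis=0),axis=1),np.degrees(np.arctan2(d[1],d[0])))
o=get_obs();Rt=R.from_quat(o['orientation']);print(Rt.as_matrix().round(4), P)
E
```

```text
5 4
[317.2 208.7] [317.1 208.8] [30.6 17.8] [ 0.5502 -0.1042  0.0595] [ 0.5514 -0.1056  0.0595] [ 0.5504 -0.1048  0.0572]
[293.2 216.5] [293.  216.6] [30.6 17.8] [ 0.5315 -0.0429  0.0595] [ 0.5337 -0.0448  0.0595] [ 0.5319 -0.0435  0.0557]
[269.1 224.3] [268.9 224.4] [30.7 17.9] [0.513  0.0183 0.0595] [0.5155 0.0162 0.0595] [0.5133 0.0179 0.0552]
[244.7 232.2] [244.5 232.2] [30.9 18.3] [0.4945 0.0798 0.0595] [0.4968 0.0779 0.0595] [0.4947 0.0796 0.0557]
[0.06369407 0.06379451 0.06430999] 106.71927480259428
[[ 4.447e-01  8.957e-01 -5.000e-04]
 [ 8.957e-01 -4.447e-01 -9.000e-04]
 [-1.000e-03 -0.000e+00 -1.000e+00]] [[ 0.55082546 -0.10488011  0.0595    ]
 [ 0.53260825 -0.04384678  0.0595    ]
 [ 0.51426391  0.01725334  0.0595    ]
 [ 0.49564839  0.07881012  0.0595    ]]
```

Triangulated spot heights of 55–57 mm and a spacing of 64 mm both match the spec. The case's y axis points at 106.7°. I'll close the fingers and travel high over the lantern, aligning tool x with case y on the way.

```bash
python3 -m handwheel '[{"dx":-2.9,"dy":2.8,"rz":-7,"hand":0},{"dx":-5.8,"dy":5.6,"rz":-14,"hand":0},{"dx":-8.7,"dy":8.4,"rz":-21,"hand":0},{"dx":-11.6,"dy":11.2,"rz":-28,"hand":0},{"dx":-14.5,"dy":14,"rz":-35,"hand":0}]' 20
cat >> h.py <<'E'
W=np.array([[0.55082546,-0.10488011],[0.53260825,-0.04384678],[0.51426391,0.01725334],[0.49564839,0.07881012]])
CX=np.array([.9578,.2874])
def go(well,off,ztip,o):
    """cm/deg shift from measured pose to put the fingertip there, tool x along case y"""
    p=np.append(W[well-1]+off*CX,ztip+.019)
    q=R.from_quat(o['orientation']);X,Y=np.array([-CX[1],CX[0],0]),np.array([CX[0],CX[1],0])
    g=R.from_matrix(np.c_[X,Y,[0,0,-1]])
    print('t',round(o['time'],2),'pos',o['position'].round(4),'F',o['force'].round(2),'T',o['ft_torque'].round(2),'w',round(o['grip_width'],4))
    print('shift cm',(q.inv().apply(p-o['position'])*100).round(2),'turn',np.degrees((q.inv()*g).as_rotvec()).round(2))
E
python3 -c "
from station import *;from h import *
go(4,-.028,.12,get_obs())"
```

```text
t 0.1 pos [0.3001 0.6045 0.237 ] F [-0.27 -0.61 -0.25] T [-0.04  0.01 -0.02] w 0.093
shift cm [-40.29  38.85   9.84] turn [-2.00e-02  6.00e-02 -4.31e+01]$[0]: bad value
```

```bash
python3 -m handwheel --help; echo; python3 -m handwheel '[{"dx":0,"dy":0,"dz":0,"rx":0,"ry":0,"rz":0,"hand":0.1}]' 20
```

```text
time: 0.18
position: [0.3001, 0.6045, 0.2372]
orientation: [0.85, 0.527, -0.0, 0.0]
force: [-0.1, 0.9, -1.1]
grip_width: 0.0894invalid input: not JSON, or not a number
```

```bash
python3 -m handwheel '[{"dx":-2.9,"dy":2.8,"dz":0,"rx":0,"ry":0,"rz":-7,"hand":0},{"dx":-5.8,"dy":5.6,"dz":0,"rx":0,"ry":0,"rz":-14,"hand":0},{"dx":-8.7,"dy":8.4,"dz":0,"rx":0,"ry":0,"rz":-21,"hand":0},{"dx":-11.6,"dy":11.2,"dz":0,"rx":0,"ry":0,"rz":-28,"hand":0},{"dx":-14.5,"dy":14,"dz":0,"rx":0,"ry":0,"rz":-35,"hand":0}]' 20
python3 -c "
from station import *;from h import *
go(4,-.028,.12,get_obs())"
```

```text
time: 0.6
position: [0.361, 0.4109, 0.2374]
orientation: [0.65, 0.76, -0.0, 0.0]
force: [1.2, -0.7, 0.6]
grip_width: 0.0576
t 0.6 pos [0.361  0.4109 0.2374] F [ 1.16 -0.74  0.64] T [ 0.03 -0.02  0.1 ] w 0.0576
shift cm [-35.27   5.37   9.84] turn [-0.01  0.01 -7.78]
```

```bash
python3 -m handwheel '[{"dx":-4,"dy":0.6,"dz":0,"rx":0,"ry":0,"rz":-4,"hand":0},{"dx":-8,"dy":1.2,"dz":0,"rx":0,"ry":0,"rz":-7.8,"hand":0},{"dx":-12,"dy":1.8,"dz":0,"rx":0,"ry":0,"rz":-7.8,"hand":0},{"dx":-16,"dy":2.4,"dz":0,"rx":0,"ry":0,"rz":-7.8,"hand":0},{"dx":-20,"dy":3,"dz":0,"rx":0,"ry":0,"rz":-7.8,"hand":0}]' 20
python3 -c "
from station import *;from h import *
go(4,-.028,.12,get_obs())"
```

```text
time: 1.02
position: [0.4204, 0.2175, 0.2377]
orientation: [0.599, 0.801, 0.0, 0.0]
force: [1.2, 0.1, -1.0]
grip_width: 0.0244
t 1.02 pos [0.4204 0.2175 0.2377] F [ 1.17  0.1  -1.05] T [ 0.07 -0.04 -0.01] w 0.0244
shift cm [-15.45   0.51   9.87] turn [ 0.02  0.   -0.33]
```

```bash
python3 -m handwheel '[{"dx":-4,"dy":0.1,"dz":0,"rx":0,"ry":0,"rz":-0.3,"hand":0},{"dx":-8,"dy":0.3,"dz":0,"rx":0,"ry":0,"rz":-0.3,"hand":0},{"dx":-12,"dy":0.4,"dz":0,"rx":0,"ry":0,"rz":-0.3,"hand":0},{"dx":-15.4,"dy":0.5,"dz":0,"rx":0,"ry":0,"rz":-0.3,"hand":0},{"dx":-15.4,"dy":0.5,"dz":4,"rx":0,"ry":0,"rz":-0.3,"hand":0}]' 20
python3 -m handwheel '[{"dx":0,"dy":0,"dz":3.5,"rx":0,"ry":0,"rz":0,"hand":0},{"dx":0,"dy":0,"dz":6,"rx":0,"ry":0,"rz":0,"hand":0},{"dx":0,"dy":0,"dz":6,"rx":0,"ry":0,"rz":0,"hand":0}]' 20
python3 -c "
from station import *;from h import *
go(4,-.028,.0595,get_obs())
for n in ('scene','wrist'):cv2.imwrite(f'pics/{n}1.png',grab_frame(n)[...,::-1])
print(camera_params('wrist'))"
```

```text
time: 1.43
position: [0.4719, 0.0687, 0.2037]
orientation: [0.599, 0.801, 0.003, 0.004]
force: [1.8, 1.3, 1.7]
grip_width: 0.0003
time: 1.68
position: [0.4664, 0.0725, 0.1325]
orientation: [0.598, 0.802, -0.002, -0.003]
force: [-0.4, 0.6, -0.5]
grip_width: 0.0004
t 1.68 pos [0.4664 0.0725 0.1325] F [-0.37  0.59 -0.46] T [0.05 0.06 0.03] w 0.0004
shift cm [-0.24  0.22  5.4 ] turn [-0.39 -0.08 -0.09]
{'camera_matrix': array([[313.27791505,   0.        , 251.57837837],
       [  0.        , 313.27791505, 192.77903939],
       [  0.        ,   0.        ,   1.        ]]), 'eye': array([0.3966744 , 0.04984724, 0.28425307]), 'orientation': array([0.59210857, 0.79452507, 0.1081877 , 0.08020456])}
```

View pics/scene1.png

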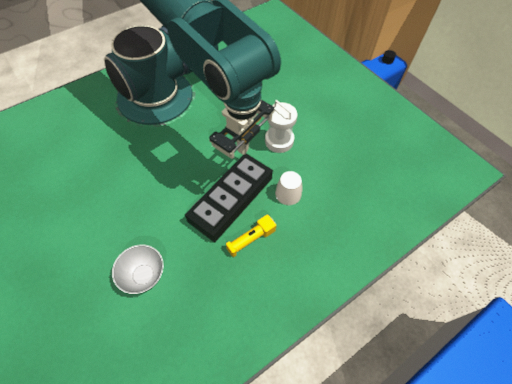

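View pics/wrist1.png

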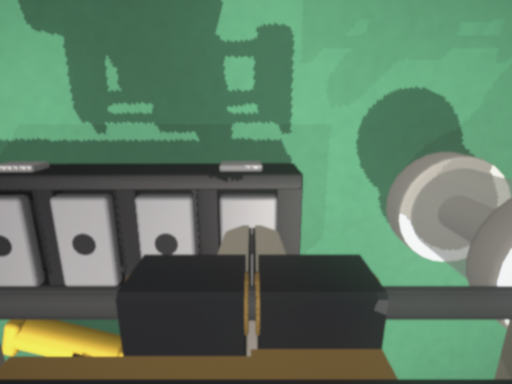

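The wrist view shows the closed fingertips at about (251,240), over the near end of lid 4. The lantern at (450,210) is clear. I'll descend to just above the lid and measure the force baseline.

```bash
cat > f.py <<'E'
from station import *
from h import *
def avg(n=6):
    a=[];p=[]
    for _ in range(n):
        grab_frame('top');o=get_obs();a.append(o['force']);p.append(o['position'])
    a=np.array(a);p=np.array(p)
    print('t',round(o['time'],2),'tip',(p.mean(0)-[0,0,.019]).round(4),'F',a.mean(0).round(2),'sd',a.std(0).round(2),'q',o['orientation'].round(4))
    return o
E
python3 -m handwheel '[{"dx":-0.2,"dy":0.2,"dz":2.5,"rx":0,"ry":0,"rz":0,"hand":0},{"dx":-0.2,"dy":0.2,"dz":4,"rx":0,"ry":0,"rz":0,"hand":0},{"dx":-0.2,"dy":0.2,"dz":4.7,"rx":0,"ry":0,"rz":0,"hand":0},{"dx":-0.2,"dy":0.2,"dz":4.7,"rx":0,"ry":0,"rz":0,"hand":0},{"dx":-0.2,"dy":0.2,"dz":4.7,"rx":0,"ry":0,"rz":0,"hand":0}]' 20
python3 -c "
from f import *
o=avg(8);go(4,-.028,.0595,o)"
```

```text
time: 2.2
position: [0.4717, 0.0719, 0.0924]
orientation: [0.597, 0.802, 0.001, 0.001]
force: [-0.4, 0.3, 0.1]
grip_width: 0.0001
t 2.6 tip [0.4715 0.0718 0.0728] F [0.06 0.07 0.05] sd [0.71 0.33 0.58] q [5.973e-01 8.020e-01 1.000e-04 1.000e-04]
t 2.6 pos [0.4712 0.0717 0.091 ] F [-0.31  0.07 -0.83] T [ 0.02 -0.03 -0.02] w 0.0004
shift cm [-0.02 -0.25  1.25] turn [ 0.02  0.   -0.05]
```

```bash
python3 -m handwheel '[{"dx":0,"dy":-0.25,"dz":0.5,"rx":0,"ry":0,"rz":0,"hand":0},{"dx":0,"dy":-0.25,"dz":0.9,"rx":0,"ry":0,"rz":0,"hand":0},{"dx":0,"dy":-0.25,"dz":0.9,"rx":0,"ry":0,"rz":0,"hand":0}]' 20
python3 -c "
from f import *
o=avg(8);go(4,-.028,.0595,o)"
```

```text
time: 2.85
position: [0.4681, 0.0709, 0.0805]
orientation: [0.597, 0.802, -0.0, -0.0]
force: [-0.1, -1.0, -0.6]
grip_width: 0.0007
t 3.25 tip [0.4686 0.071  0.0626] F [-0.12 -0.08 -0.06] sd [0.43 0.29 0.35] q [0.5972 0.8021 0.     0.    ]
t 3.25 pos [0.4687 0.071  0.0817] F [-0.37  0.39  0.07] T [ 0.04  0.03 -0.03] w 0.0007
shift cm [-0.03  0.    0.32] turn [ 0.01  0.   -0.05]
```

Now 1 mm steps, each followed by a settle and an averaged force.

```bash
python3 -m handwheel '[{"dx":0,"dy":0,"dz":0.1,"rx":0,"ry":0,"rz":0,"hand":0},{"dx":0,"dy":0,"dz":0.2,"rx":0,"ry":0,"rz":0,"hand":0},{"dx":0,"dy":0,"dz":0.2,"rx":0,"ry":0,"rz":0,"hand":0}]' 20 >/dev/null
python3 -c "
from f import *
avg(6)"
python3 -m handwheel '[{"dx":0,"dy":0,"dz":0.1,"rx":0,"ry":0,"rz":0,"hand":0},{"dx":0,"dy":0,"dz":0.1,"rx":0,"ry":0,"rz":0,"hand":0}]' 20 >/dev/null
python3 -c "
from f import *
avg(6)"
python3 -m handwheel '[{"dx":0,"dy":0,"dz":0.1,"rx":0,"ry":0,"rz":0,"hand":0},{"dx":0,"dy":0,"dz":0.1,"rx":0,"ry":0,"rz":0,"hand":0}]' 20 >/dev/null
python3 -c "
from f import *
avg(6)"
```

```text
t 3.8 tip [0.4687 0.071  0.0606] F [ 0.18 -0.03 -0.13] sd [0.59 0.65 0.3 ] q [0.5973 0.802  0.     0.    ]
t 4.27 tip [0.4687 0.071  0.0596] F [-0.18 -0.16 -0.31] sd [0.49 0.32 0.44] q [ 0.5973  0.802  -0.      0.    ]
t 4.73 tip [0.4687 0.071  0.0587] F [0.59 0.18 1.13] sd [0.38 0.43 0.44] q [0.5973 0.8021 0.     0.    ]
```

```bash
python3 -m handwheel '[{"dx":0,"dy":0,"dz":0.1,"rx":0,"ry":0,"rz":0,"hand":0},{"dx":0,"dy":0,"dz":0.1,"rx":0,"ry":0,"rz":0,"hand":0}]' 20 >/dev/null
python3 -c "
from f import *
avg(10)
cv2.imwrite('pics/wrist2.png',grab_frame('wrist')[...,::-1])"
```

```text
t 5.4 tip [0.4687 0.071  0.0577] F [ 0.45 -0.17  3.23] sd [0.4  0.35 0.41] q [5.973e-01 8.020e-01 1.000e-04 1.000e-04]
```

View pics/wrist2.png

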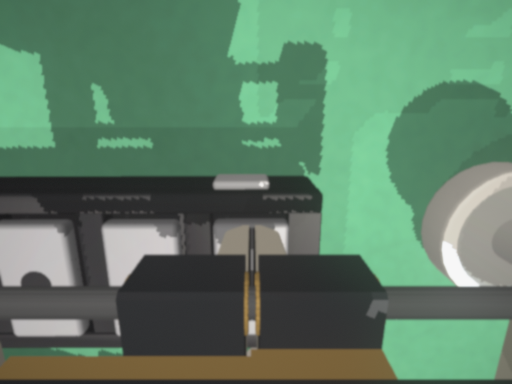

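In this view the tip sits on the near end of lid 4 at about (252,240). The force rises about 2.2 N per mm, so lid 4 is sound. Next is well 3.

```bash
python3 -m handwheel '[{"dx":0,"dy":0,"dz":-1.4,"rx":0,"ry":0,"rz":0,"hand":0},{"dx":-3.2,"dy":0,"dz":-1.4,"rx":0,"ry":0,"rz":0,"hand":0},{"dx":-6.4,"dy":0,"dz":-1.4,"rx":0,"ry":0,"rz":0,"hand":0},{"dx":-6.4,"dy":0,"dz":-1.2,"rx":0,"ry":0,"rz":0,"hand":0},{"dx":-6.4,"dy":0,"dz":-1.2,"rx":0,"ry":0,"rz":0,"hand":0}]' 20
python3 -m handwheel '[{"dx":0,"dy":0,"dz":0.5,"rx":0,"ry":0,"rz":0,"hand":0},{"dx":0,"dy":0,"dz":0.8,"rx":0,"ry":0,"rz":0,"hand":0},{"dx":0,"dy":0,"dz":0.8,"rx":0,"ry":0,"rz":0,"hand":0}]' 20
python3 -c "
from f import *
o=avg(8);go(3,-.028,.0595,o)"
```

```text
time: 5.87
position: [0.4868, 0.0087, 0.088]
orientation: [0.598, 0.801, -0.0, -0.001]
force: [-0.2, 0.6, 0.2]
grip_width: 0.0005
time: 6.12
position: [0.4864, 0.0104, 0.0796]
orientation: [0.597, 0.802, -0.0, -0.001]
force: [0.7, -0.4, -0.0]
grip_width: 0.0006
t 6.52 tip [0.4869 0.0101 0.0616] F [0.27 0.25 0.28] sd [0.45 0.6  0.42] q [5.972e-01 8.021e-01 1.000e-04 1.000e-04]
t 6.52 pos [0.487  0.0098 0.0808] F [-0.07 -0.58  0.76] T [ 0.03 -0.03 -0.01] w 0.0003
shift cm [-0.07  0.02  0.23] turn [ 0.01  0.   -0.04]
```

```bash
python3 -m handwheel '[{"dx":0,"dy":0,"dz":0.1,"rx":0,"ry":0,"rz":0,"hand":0},{"dx":0,"dy":0,"dz":0.1,"rx":0,"ry":0,"rz":0,"hand":0}]' 20 >/dev/null
python3 -c "
from f import *
avg(6)"
python3 -m handwheel '[{"dx":0,"dy":0,"dz":0.1,"rx":0,"ry":0,"rz":0,"hand":0},{"dx":0,"dy":0,"dz":0.1,"rx":0,"ry":0,"rz":0,"hand":0}]' 20 >/dev/null
python3 -c "
from f import *
avg(6)"
python3 -m handwheel '[{"dx":0,"dy":0,"dz":0.1,"rx":0,"ry":0,"rz":0,"hand":0},{"dx":0,"dy":0,"dz":0.1,"rx":0,"ry":0,"rz":0,"hand":0}]' 20 >/dev/null
python3 -c "
from f import *
avg(6)"
```

```text
t 6.98 tip [0.487  0.0096 0.0606] F [-0.38  0.1  -0.32] sd [0.38 0.38 0.45] q [0.5973 0.8021 0.     0.    ]
t 7.45 tip [0.487  0.0097 0.0596] F [-0.32  0.1  -0.01] sd [0.31 0.65 0.57] q [0.5973 0.8021 0.     0.    ]
t 7.92 tip [0.487  0.0097 0.0586] F [-0.52 -0.15 -0.16] sd [0.38 0.31 0.42] q [0.5973 0.802  0.     0.    ]
```

```bash
python3 -m handwheel '[{"dx":0,"dy":0,"dz":0.1,"rx":0,"ry":0,"rz":0,"hand":0},{"dx":0,"dy":0,"dz":0.1,"rx":0,"ry":0,"rz":0,"hand":0}]' 20 >/dev/null
python3 -c "
from f import *
avg(10)"
python3 -m handwheel '[{"dx":0,"dy":0,"dz":0.1,"rx":0,"ry":0,"rz":0,"hand":0},{"dx":0,"dy":0,"dz":0.1,"rx":0,"ry":0,"rz":0,"hand":0}]' 20 >/dev/null
python3 -c "
from f import *
avg(10)"
```

```text
t 8.58 tip [0.4871 0.0097 0.0578] F [-0.15  0.34  2.11] sd [0.36 0.41 0.48] q [5.973e-01 8.020e-01 0.000e+00 1.000e-04]
t 9.25 tip [0.4871 0.0097 0.0567] F [-0.03 -0.33  4.47] sd [0.42 0.43 0.58] q [5.973e-01 8.020e-01 1.000e-04 1.000e-04]
```

Lid 3 gives 2.4 N/mm, so it is sound. Next is well 2.

```bash
python3 -m handwheel '[{"dx":0,"dy":0,"dz":-1.5,"rx":0,"ry":0,"rz":0,"hand":0},{"dx":-3.2,"dy":0,"dz":-1.5,"rx":0,"ry":0,"rz":0,"hand":0},{"dx":-6.4,"dy":0,"dz":-1.5,"rx":0,"ry":0,"rz":0,"hand":0},{"dx":-6.4,"dy":0,"dz":-1.2,"rx":0,"ry":0,"rz":0,"hand":0},{"dx":-6.4,"dy":0,"dz":-1.2,"rx":0,"ry":0,"rz":0,"hand":0}]' 20
python3 -m handwheel '[{"dx":0,"dy":0,"dz":0.5,"rx":0,"ry":0,"rz":0,"hand":0},{"dx":0,"dy":0,"dz":0.7,"rx":0,"ry":0,"rz":0,"hand":0},{"dx":0,"dy":0,"dz":0.7,"rx":0,"ry":0,"rz":0,"hand":0}]' 20
python3 -c "
from f import *
o=avg(8);go(2,-.028,.0595,o)"
python3 -m handwheel '[{"dx":0,"dy":0,"dz":0.1,"rx":0,"ry":0,"rz":0,"hand":0},{"dx":0,"dy":0,"dz":0.1,"rx":0,"ry":0,"rz":0,"hand":0}]' 20 >/dev/null
python3 -c "
from f import *
avg(6)"
python3 -m handwheel '[{"dx":0,"dy":0,"dz":0.1,"rx":0,"ry":0,"rz":0,"hand":0},{"dx":0,"dy":0,"dz":0.1,"rx":0,"ry":0,"rz":0,"hand":0}]' 20 >/dev/null
python3 -c "
from f import *
avg(6)"
```

```text
time: 9.67
position: [0.505, -0.0525, 0.0866]
orientation: [0.598, 0.801, -0.0, -0.001]
force: [0.1, 0.5, 0.2]
grip_width: 0.0005
time: 9.92
position: [0.5048, -0.0508, 0.0798]
orientation: [0.597, 0.802, -0.0, -0.001]
force: [-0.7, -0.0, -0.3]
grip_width: 0.0004
t 10.32 tip [ 0.5053 -0.0513  0.0617] F [0.08 0.02 0.37] sd [0.29 0.35 0.55] q [5.972e-01 8.021e-01 0.000e+00 1.000e-04]
t 10.32 pos [ 0.5054 -0.0515  0.0808] F [-0.38  0.59 -0.44] T [ 0.09  0.03 -0.01] w 0.0006
shift cm [-0.05  0.03  0.23] turn [ 0.01  0.01 -0.04]
t 10.78 tip [ 0.5053 -0.0517  0.0606] F [ 0.21  0.08 -0.09] sd [0.37 0.66 0.5 ] q [0.5973 0.802  0.     0.    ]
t 11.25 tip [ 0.5053 -0.0517  0.0596] F [-0.24  0.1   0.25] sd [0.42 0.42 0.39] q [ 0.5973  0.802  -0.      0.    ]
```

```bash
python3 -m handwheel '[{"dx":0,"dy":0,"dz":0.1,"rx":0,"ry":0,"rz":0,"hand":0},{"dx":0,"dy":0,"dz":0.1,"rx":0,"ry":0,"rz":0,"hand":0}]' 20 >/dev/null
python3 -c "
from f import *
avg(8)"
python3 -m handwheel '[{"dx":0,"dy":0,"dz":0.1,"rx":0,"ry":0,"rz":0,"hand":0},{"dx":0,"dy":0,"dz":0.1,"rx":0,"ry":0,"rz":0,"hand":0}]' 20 >/dev/null
python3 -c "
from f import *
avg(10)"
```

```text
t 11.82 tip [ 0.5053 -0.0517  0.0586] F [ 0.03  0.22 -0.18] sd [0.47 0.33 0.64] q [ 0.5973  0.802  -0.     -0.    ]
t 12.48 tip [ 0.5054 -0.0517  0.0577] F [-0.22  0.06  2.29] sd [0.32 0.37 0.41] q [5.972e-01 8.021e-01 0.000e+00 1.000e-04]
```

```bash
python3 -m handwheel '[{"dx":0,"dy":0,"dz":0.1,"rx":0,"ry":0,"rz":0,"hand":0},{"dx":0,"dy":0,"dz":0.1,"rx":0,"ry":0,"rz":0,"hand":0}]' 20 >/dev/null
python3 -c "
from f import *
avg(10)"
python3 -m handwheel '[{"dx":0,"dy":0,"dz":-1.5,"rx":0,"ry":0,"rz":0,"hand":0},{"dx":-3.2,"dy":0,"dz":-1.5,"rx":0,"ry":0,"rz":0,"hand":0},{"dx":-6.4,"dy":0,"dz":-1.5,"rx":0,"ry":0,"rz":0,"hand":0},{"dx":-6.4,"dy":0,"dz":-1.2,"rx":0,"ry":0,"rz":0,"hand":0},{"dx":-6.4,"dy":0,"dz":-1.2,"rx":0,"ry":0,"rz":0,"hand":0}]' 20
python3 -m handwheel '[{"dx":0,"dy":0,"dz":0.5,"rx":0,"ry":0,"rz":0,"hand":0},{"dx":0,"dy":0,"dz":0.7,"rx":0,"ry":0,"rz":0,"hand":0},{"dx":0,"dy":0,"dz":0.7,"rx":0,"ry":0,"rz":0,"hand":0}]' 20
python3 -c "
from f import *
o=avg(8);go(1,-.028,.0595,o)"
```

```text
t 13.15 tip [ 0.5054 -0.0517  0.0567] F [-0.42  0.09  4.68] sd [0.6  0.67 0.4 ] q [5.973e-01 8.020e-01 0.000e+00 1.000e-04]
time: 13.57
position: [0.5233, -0.1138, 0.0866]
orientation: [0.598, 0.801, -0.0, -0.001]
force: [0.3, 1.0, 0.2]
grip_width: 0.0006
time: 13.82
position: [0.5231, -0.1121, 0.0798]
orientation: [0.597, 0.802, -0.0, -0.001]
force: [0.4, -0.0, -0.3]
grip_width: 0.0007
t 14.22 tip [ 0.5236 -0.1126  0.0617] F [ 0.21 -0.08 -0.09] sd [0.4  0.5  0.26] q [5.972e-01 8.021e-01 0.000e+00 1.000e-04]
t 14.22 pos [ 0.5237 -0.1129  0.0808] F [ 0.67  0.74 -0.49] T [0.06 0.05 0.  ] w 0.0003
shift cm [-0.01  0.03  0.23] turn [ 0.01  0.01 -0.04]
```

Lid 2 is sound as well (2.4 N/mm), so lid 1 should be the loose one. I'll check it the same way.

```bash
python3 -m handwheel '[{"dx":0,"dy":0,"dz":0.1,"rx":0,"ry":0,"rz":0,"hand":0},{"dx":0,"dy":0,"dz":0.2,"rx":0,"ry":0,"rz":0,"hand":0},{"dx":0,"dy":0,"dz":0.2,"rx":0,"ry":0,"rz":0,"hand":0}]' 20 >/dev/null
python3 -c "
from f import *
avg(8)"
python3 -m handwheel '[{"dx":0,"dy":0,"dz":0.1,"rx":0,"ry":0,"rz":0,"hand":0},{"dx":0,"dy":0,"dz":0.1,"rx":0,"ry":0,"rz":0,"hand":0}]' 20 >/dev/null
python3 -c "
from f import *
avg(8)"
python3 -m handwheel '[{"dx":0,"dy":0,"dz":0.1,"rx":0,"ry":0,"rz":0,"hand":0},{"dx":0,"dy":0,"dz":0.1,"rx":0,"ry":0,"rz":0,"hand":0}]' 20 >/dev/null
python3 -c "
from f import *
avg(8)"
python3 -m handwheel '[{"dx":0,"dy":0,"dz":0.1,"rx":0,"ry":0,"rz":0,"hand":0},{"dx":0,"dy":0,"dz":0.1,"rx":0,"ry":0,"rz":0,"hand":0}]' 20 >/dev/null
python3 -c "
from f import *
avg(10)
cv2.imwrite('pics/scene3.png',cv2.resize(grab_frame('scene')[140:250,170:290,::-1],None,fx=5,fy=5))"
```

```text
t 14.87 tip [ 0.5237 -0.113   0.0596] F [-0.23  0.33  0.48] sd [0.61 0.47 0.53] q [ 0.5973  0.802  -0.     -0.    ]
t 15.43 tip [ 0.5237 -0.113   0.0587] F [ 0.07 -0.14  0.37] sd [0.74 0.74 0.35] q [0.5973 0.802  0.     0.    ]
t 16.0 tip [ 0.5237 -0.113   0.0576] F [0.15 0.07 0.72] sd [0.51 0.56 0.48] q [ 0.5973  0.802  -0.      0.    ]
t 16.67 tip [ 0.5237 -0.113   0.0567] F [0.98 0.08 1.32] sd [0.54 0.35 0.51] q [0.5972 0.8021 0.     0.    ]
```

View pics/scene3.png

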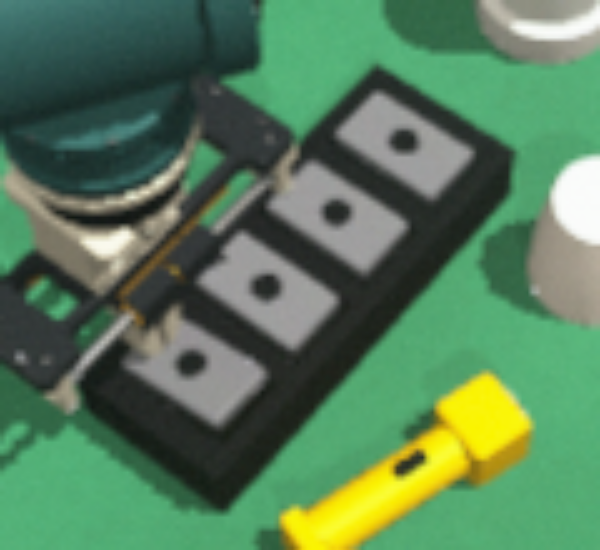

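The picture shows the fingertip on the near end of lid 1, about (160,345). The force is only about 1.3 N after more than 2 mm, so this lid is soft and rocking. I'll push it down onto the ledge.

```bash
python3 -m handwheel '[{"dx":0,"dy":0,"dz":0.1,"rx":0,"ry":0,"rz":0,"hand":0},{"dx":0,"dy":0,"dz":0.1,"rx":0,"ry":0,"rz":0,"hand":0}]' 20 >/dev/null
python3 -c "
from f import *
avg(10)"
python3 -m handwheel '[{"dx":0,"dy":0,"dz":0.05,"rx":0,"ry":0,"rz":0,"hand":0},{"dx":0,"dy":0,"dz":0.05,"rx":0,"ry":0,"rz":0,"hand":0}]' 20 >/dev/null
python3 -c "
from f import *
avg(10)
cv2.imwrite('pics/scene4.png',cv2.resize(grab_frame('scene')[140:250,170:290,::-1],None,fx=5,fy=5))"
```

```text
t 17.38 tip [ 0.5239 -0.113   0.0562] F [-1.33  1.02  6.97] sd [0.35 0.31 0.43] q [5.973e-01 8.020e-01 1.000e-04 3.000e-04]
t 18.05 tip [ 0.5239 -0.113   0.056 ] F [-2.74  1.02 10.6 ] sd [0.31 0.65 0.32] q [5.973e-01 8.020e-01 2.000e-04 3.000e-04]
```

View pics/scene4.png

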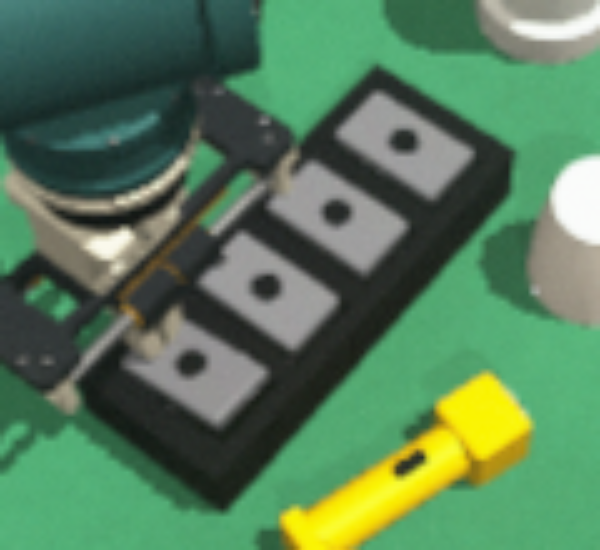

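The lid tipped softly and then hit a hard stop at 56.2 mm (7 N, then 10.6 N). That is the ledge, so lid 1 is the loose one. I'll lift off and go to its middle.

```bash
python3 -m handwheel '[{"dx":0,"dy":0,"dz":-1,"rx":0,"ry":0,"rz":0,"hand":0},{"dx":0,"dy":0,"dz":-2,"rx":0,"ry":0,"rz":0,"hand":0},{"dx":0,"dy":1.4,"dz":-2,"rx":0,"ry":0,"rz":0,"hand":0},{"dx":0,"dy":2.8,"dz":-2,"rx":0,"ry":0,"rz":0,"hand":0},{"dx":0,"dy":2.8,"dz":-2,"rx":0,"ry":0,"rz":0,"hand":0}]' 20
python3 -c "
from f import *
o=avg(8);go(1,0,.0595,o)
cv2.imwrite('pics/scene5.png',cv2.resize(grab_frame('scene')[140:250,170:290,::-1],None,fx=5,fy=5))"
```

```text
time: 18.52
position: [0.552, -0.1046, 0.0951]
orientation: [0.597, 0.802, 0.0, 0.0]
force: [0.5, -0.9, 0.2]
grip_width: 0.0004
t 18.92 tip [ 0.5502 -0.105   0.0753] F [-0.2  -0.12 -0.17] sd [0.45 0.4  0.6 ] q [ 0.5974  0.802  -0.      0.    ]
t 18.92 pos [ 0.5502 -0.1051  0.0943] F [-0.17  0.07 -0.51] T [ 0.06 -0.02  0.05] w 0.0003
shift cm [0.   0.07 1.58] turn [-0.    0.   -0.06]
```

View pics/scene5.png

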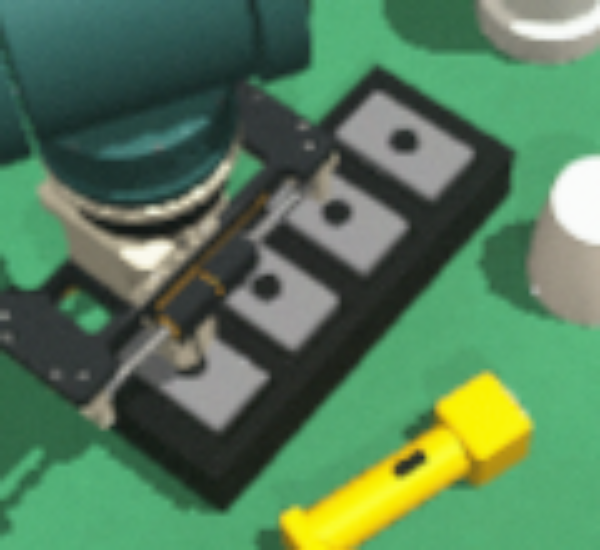

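The tip is above the lid's spot, near (190,370) in the crop. Descending and pressing.

```bash
python3 -m handwheel '[{"dx":0,"dy":0.06,"dz":0.6,"rx":0,"ry":0,"rz":0,"hand":0},{"dx":0,"dy":0.06,"dz":1.2,"rx":0,"ry":0,"rz":0,"hand":0},{"dx":0,"dy":0.06,"dz":1.4,"rx":0,"ry":0,"rz":0,"hand":0},{"dx":0,"dy":0.06,"dz":1.6,"rx":0,"ry":0,"rz":0,"hand":0},{"dx":0,"dy":0.06,"dz":1.6,"rx":0,"ry":0,"rz":0,"hand":0}]' 20
python3 -c "
from f import *
o=avg(5);go(1,0,.0595,o)"
python3 -m handwheel '[{"dx":0,"dy":0,"dz":0.1,"rx":0,"ry":0,"rz":0,"hand":0},{"dx":0,"dy":0,"dz":0.2,"rx":0,"ry":0,"rz":0,"hand":0},{"dx":0,"dy":0,"dz":0.2,"rx":0,"ry":0,"rz":0,"hand":0}]' 20
python3 -c "
from f import *
o=avg(5)"
```

```text
time: 19.38
position: [0.5508, -0.1047, 0.078]
orientation: [0.597, 0.802, -0.0, -0.0]
force: [-2.7, 0.6, 5.3]
grip_width: 0.0007
t 19.63 tip [ 0.5508 -0.1047  0.059 ] F [-3.78  1.35  6.21] sd [0.41 0.61 0.14] q [ 5.972e-01  8.021e-01 -2.000e-04 -4.000e-04]
t 19.63 pos [ 0.5508 -0.1047  0.078 ] F [-3.15  2.17  6.01] T [ 0.16  0.73 -0.  ] w 0.0004
shift cm [-0.02 -0.   -0.05] turn [-0.05 -0.02 -0.05]
time: 19.88
position: [0.5509, -0.1047, 0.0765]
orientation: [0.597, 0.802, -0.0, -0.0]
force: [-5.8, 0.7, 10.7]
grip_width: 0.0008
t 20.13 tip [ 0.5509 -0.1047  0.0575] F [-5.8   1.5  10.93] sd [0.39 0.34 0.45] q [ 5.972e-01  8.021e-01 -2.000e-04 -3.000e-04]
```

```bash
python3 -c "
from f import *
o=avg(2)
a=cv2.resize(grab_frame('scene')[170:250,170:260,::-1],None,fx=5,fy=5);b=cv2.resize(grab_frame('wrist')[150:270,100:330,::-1],None,fx=3,fy=3)
cv2.imwrite('pics/s6.png',a);cv2.imwrite('pics/w6.png',b)"
```

```text
t 20.23 tip [ 0.5509 -0.1047  0.0575] F [-7.08  1.13 10.27] sd [0.04 0.14 0.3 ] q [ 5.972e-01  8.021e-01 -2.000e-04 -3.000e-04]
```

View pics/s6.png

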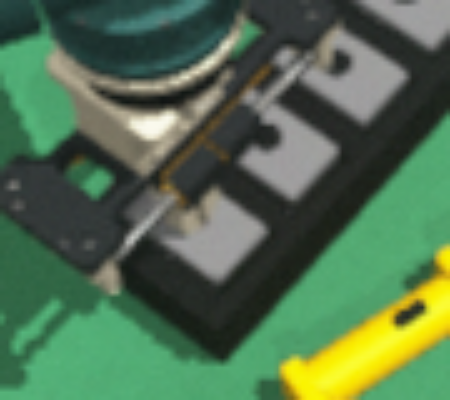

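View pics/w6.png

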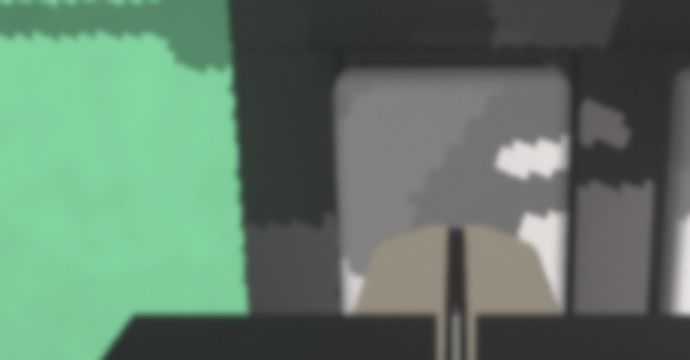

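The tip is centred on lid 1 and the lid looks level. I'll back off a little sideways strain and press on.

```bash
python3 -m handwheel '[{"dx":0,"dy":-0.05,"dz":0.1,"rx":0,"ry":0,"rz":0,"hand":0},{"dx":0,"dy":-0.05,"dz":0.2,"rx":0,"ry":0,"rz":0,"hand":0},{"dx":0,"dy":-0.05,"dz":0.2,"rx":0,"ry":0,"rz":0,"hand":0}]' 20 >/dev/null
python3 -c "
from f import *
o=avg(4)"
python3 -m handwheel '[{"dx":0,"dy":0,"dz":0.1,"rx":0,"ry":0,"rz":0,"hand":0},{"dx":0,"dy":0,"dz":0.2,"rx":0,"ry":0,"rz":0,"hand":0},{"dx":0,"dy":0,"dz":0.2,"rx":0,"ry":0,"rz":0,"hand":0}]' 20 >/dev/null
python3 -c "
from f import *
o=avg(4)"
```

```text
t 20.78 tip [ 0.5508 -0.1047  0.0558] F [-3.5   2.71 11.98] sd [0.28 0.45 0.33] q [5.972e-01 8.021e-01 2.000e-04 1.000e-04]
t 21.23 tip [ 0.5508 -0.1048  0.0543] F [-6.62  2.9  17.02] sd [0.43 0.29 0.42] q [5.972e-01 8.021e-01 3.000e-04 2.000e-04]
```

```bash
python3 -m handwheel '[{"dx":0,"dy":-0.04,"dz":0.1,"rx":0,"ry":0,"rz":0,"hand":0},{"dx":0,"dy":-0.04,"dz":0.15,"rx":0,"ry":0,"rz":0,"hand":0},{"dx":0,"dy":-0.04,"dz":0.15,"rx":0,"ry":0,"rz":0,"hand":0}]' 20 >/dev/null
python3 -c "
from f import *
o=avg(4)"
python3 -m handwheel '[{"dx":0,"dy":0,"dz":0.1,"rx":0,"ry":0,"rz":0,"hand":0},{"dx":0,"dy":0,"dz":0.1,"rx":0,"ry":0,"rz":0,"hand":0}]' 20 >/dev/null
python3 -c "
from f import *
o=avg(4)"
```

```text
t 21.68 tip [ 0.5509 -0.1048  0.0541] F [-10.82   5.31  29.29] sd [0.17 0.17 0.66] q [5.972e-01 8.021e-01 6.000e-04 7.000e-04]
t 22.05 tip [ 0.551  -0.1048  0.054 ] F [-15.57   6.6   39.29] sd [0.43 0.46 0.57] q [5.972e-01 8.021e-01 7.000e-04 8.000e-04]
```

It stops hard at 54.1 mm, having first met the finger near 60 mm, so about 6 mm of travel. I'll lift off, then lightly touch each end to check it is level.

```bash
python3 -m handwheel '[{"dx":0,"dy":0,"dz":-0.4,"rx":0,"ry":0,"rz":0,"hand":0},{"dx":0,"dy":0,"dz":-1.2,"rx":0,"ry":0,"rz":0,"hand":0},{"dx":0,"dy":-1.2,"dz":-1.2,"rx":0,"ry":0,"rz":0,"hand":0},{"dx":0,"dy":-2.5,"dz":-1.2,"rx":0,"ry":0,"rz":0,"hand":0},{"dx":0,"dy":-2.5,"dz":-1,"rx":0,"ry":0,"rz":0,"hand":0}]' 20 >/dev/null
python3 -c "
from f import *
o=avg(6);go(1,-.028,.0545,o)"
```

```text
t 22.77 tip [ 0.526  -0.1123  0.0603] F [ 0.22 -0.09 -0.44] sd [0.36 0.31 0.26] q [ 5.972e-01  8.021e-01 -0.000e+00 -1.000e-04]
t 22.77 pos [ 0.5265 -0.1121  0.0795] F [0.16 0.02 0.01] T [ 0.07 -0.04 -0.04] w 0.0006
shift cm [-0.01 -0.26  0.6 ] turn [-0.01 -0.01 -0.04]
```

```bash
python3 -m handwheel '[{"dx":0,"dy":-0.2,"dz":0.3,"rx":0,"ry":0,"rz":0,"hand":0},{"dx":0,"dy":-0.2,"dz":0.5,"rx":0,"ry":0,"rz":0,"hand":0},{"dx":0,"dy":-0.2,"dz":0.5,"rx":0,"ry":0,"rz":0,"hand":0}]' 20 >/dev/null
python3 -c "
from f import *
o=avg(6)"
python3 -m handwheel '[{"dx":0,"dy":0,"dz":0.1,"rx":0,"ry":0,"rz":0,"hand":0},{"dx":0,"dy":0,"dz":0.1,"rx":0,"ry":0,"rz":0,"hand":0}]' 20 >/dev/null
python3 -c "
from f import *
o=avg(6)"
python3 -m handwheel '[{"dx":0,"dy":0,"dz":0.05,"rx":0,"ry":0,"rz":0,"hand":0},{"dx":0,"dy":0,"dz":0.05,"rx":0,"ry":0,"rz":0,"hand":0}]' 20 >/dev/null
python3 -c "
from f import *
o=avg(6)"
```

```text
t 23.32 tip [ 0.5244 -0.1127  0.0556] F [0.   0.04 0.1 ] sd [0.53 0.43 0.36] q [0.5973 0.802  0.     0.    ]
t 23.78 tip [ 0.5244 -0.1128  0.0546] F [ 0.09 -0.   -0.17] sd [0.3  0.63 0.24] q [ 0.5972  0.8021 -0.      0.    ]
t 24.25 tip [ 0.5244 -0.1128  0.0543] F [-0.35  0.17  2.16] sd [0.34 0.26 0.18] q [5.972e-01 8.021e-01 0.000e+00 1.000e-04]
```

The near end is rigid at 54.3 mm, level with the middle (54.1). I'll retreat and take the last pictures.

```bash
python3 -m handwheel '[{"dx":0,"dy":0,"dz":-1,"rx":0,"ry":0,"rz":0,"hand":0},{"dx":0,"dy":0,"dz":-4,"rx":0,"ry":0,"rz":0,"hand":0},{"dx":0,"dy":-3,"dz":-7,"rx":0,"ry":0,"rz":0,"hand":0},{"dx":0,"dy":-6,"dz":-9,"rx":0,"ry":0,"rz":0,"hand":0},{"dx":0,"dy":-9,"dz":-10,"rx":0,"ry":0,"rz":0,"hand":0}]' 20
python3 -m handwheel '[{"dx":0,"dy":0,"dz":0,"rx":0,"ry":0,"rz":0,"hand":0},{"dx":0,"dy":0,"dz":0,"rx":0,"ry":0,"rz":0,"hand":0},{"dx":0,"dy":0,"dz":0,"rx":0,"ry":0,"rz":0,"hand":0}]' 20
python3 -c "
from f import *
o=avg(5)
s=grab_frame('scene');t=grab_frame('top')
cv2.imwrite('pics/s7.png',s[...,::-1]);cv2.imwrite('pics/t7.png',t[...,::-1])
for n,a in(('scene',s),('top',t)):
    b=cv2.imread(f'pics/{n}0.png')[...,::-1]
    box=(180,148,275,245) if n=='scene' else (220,180,345,262)
    for im in(b,a):
        print(n,[(np.round(x[0],1).tolist() if x[0] else None,x[2].round(1).tolist()) for x in sorted(spots(im,box),key=lambda r:r[1][0])])
"
```

```text
time: 24.67
position: [0.4377, -0.1388, 0.1765]
orientation: [0.597, 0.802, 0.0, 0.001]
force: [0.2, 0.2, 0.6]
grip_width: 0.0004
time: 24.92
position: [0.4383, -0.1385, 0.1734]
orientation: [0.597, 0.802, 0.0, 0.0]
force: [-0.4, -0.4, -0.2]
grip_width: 0.0006
t 25.17 tip [ 0.4385 -0.1383  0.1536] F [-0.22  0.07  0.14] sd [0.86 0.46 0.39] q [ 5.970e-01  8.022e-01 -2.000e-04 -7.000e-04]
scene [([207.8, 212.2], [27.0, 15.5]), ([222.7, 196.8], [26.4, 14.5]), ([236.9, 182.0], [25.8, 14.1]), ([250.3, 167.7], [25.8, 13.2])]
scene [([208.0, 213.2], [27.0, 15.5]), ([222.8, 196.8], [26.4, 14.7]), ([236.9, 182.0], [25.9, 14.1]), ([250.4, 167.7], [25.9, 13.4])]
top [(None, [30.8, 20.2]), ([244.7, 232.2], [30.9, 18.3]), ([269.1, 224.3], [30.7, 17.9]), ([293.2, 216.5], [30.6, 17.8]), ([317.2, 208.7], [30.6, 17.8])]
top [(None, [31.5, 18.2]), ([244.7, 232.2], [31.2, 18.7]), ([269.1, 224.4], [31.0, 18.3]), ([293.2, 216.5], [30.8, 18.2]), ([317.0, 209.0], [30.6, 18.0]), (None, [16.5, 54.1])]
```

View pics/s7.png

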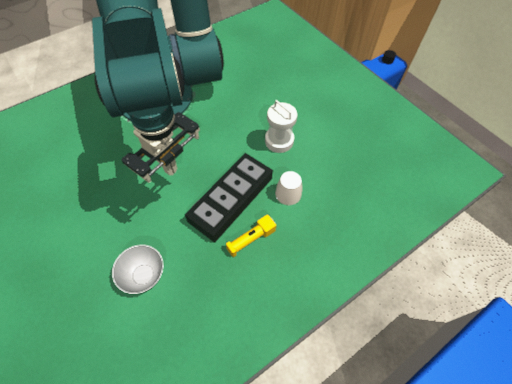

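View pics/t7.png

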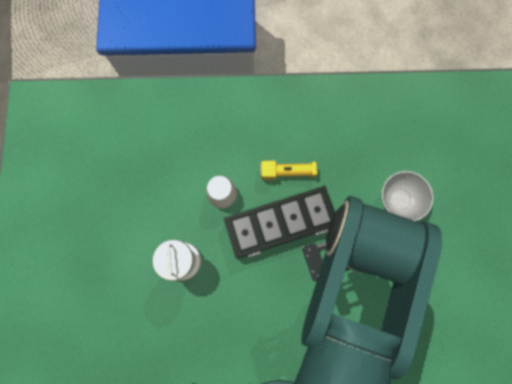

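Both views show the lantern, bowl, torch and cup where they started. Lid 1's spot has dropped about 1 px in the scene view, (207.8,212.2) to (208.0,213.2), which fits about 6 mm down. The other lids haven't moved.

```bash
python3 -c "
from station import *
print(job_done())"
```

```text
the job is handed in; nothing more can be done
None
```

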